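# Close the tote's gate and pool the spacers in its corner

## Task

Four brass spacers lie loose in the blue tote, whose yellow corner has an open gate: first take the red-headed pin from its black holder and put it fully down into the socket in that yellow corner, with the tote standing on the bench, so that nothing can slip out. Then pick the tote up (it has a grey carrying bar) some 10 cm or more off the bench, tip it about 30 degrees with the yellow corner lowest until all four spacers have slid together into that corner, and finish while still holding it up in the gripper, tilted and steady. Spill no spacer and leave the other things on the bench where they are.

Things in the scene. Friction and masses are not known exactly. Their poses are not given: they have to be found in the camera images.
- tote: loose square blue parts tote, 140 x 140 mm, 4 mm walls 52 mm high, about 0.3 kg, a grey carrying bar over one diagonal (116 mm high). Origin: underside centre; z up; +x along the other diagonal to the yellow gate corner, 99 mm away; y along the bar. Inner floor at z = 22 mm. At the gate corner the walls leave a 31 mm opening, closed to the spacers by a pin in the socket in its middle
- tote_gate (a point): centre of the mouth of the gate socket: a round 11.6 mm hole with a 2 mm chamfer, 18 mm deep, in the yellow corner at floor level; 83.4 mm from the tote's origin along its +x, at z = 22 mm. Axes as the tote's
- tote_socket (a point): bottom of the gate socket, 18 mm below tote_gate
- tote_bail (a point): middle of the bail, where it is gripped from above: a flat grey bar 12 mm thick (along the tote's x), 22 mm tall (94 to 116 mm above the tote's underside), along the tote's y; this point at 105 mm, above the tote's centre
- tote_foot (a point): lowest point of the tote's gate corner, at underside level, 97 mm from the origin along the tote's +x
- pin: loose gate pin, upright in the holder: 10 mm steel shank 64 mm long with a 2 mm tapered foot, red round head 16 mm in diameter and 28 mm tall above it (92 mm overall, 40 g). Origin: centre of its foot, z up to the head
- pin_grip (a point): middle of the pin's red head, 78 mm above its foot
- pin_tip (a point): centre of the pin's foot
- spacer0: loose brass spacer disc in the tote, 20 mm diameter, 10 mm high, 18 g; origin at underside centre. Slides easily on the tote's floor (friction about 0.15): a tilt of 25 to 30 degrees moves it along floor and walls
- spacer1: loose brass spacer disc in the tote, 20 mm diameter, 10 mm high, 18 g; origin at underside centre. Slides easily on the tote's floor (friction about 0.15): a tilt of 25 to 30 degrees moves it along floor and walls
- spacer2: loose brass spacer disc in the tote, 20 mm diameter, 10 mm high, 18 g; origin at underside centre. Slides easily on the tote's floor (friction about 0.15): a tilt of 25 to 30 degrees moves it along floor and walls
- spacer3: loose brass spacer disc in the tote, 20 mm diameter, 10 mm high, 18 g; origin at underside centre. Slides easily on the tote's floor (friction about 0.15): a tilt of 25 to 30 degrees moves it along floor and walls
- holder: pin holder: fixed black block 60 x 60 mm, 24 mm high, the pin stands in its central 18 mm deep hole; origin at underside centre
- controller: fixed white-and-black joystick box 150 x 100 mm, 55 mm high, with a black joystick to 98 mm; leave alone; origin at underside centre
- wipes_box: fixed white and blue wipes box, 110 x 200 mm, 80 mm high; leave alone; origin at underside centre
- cleaner: loose lens-cleaner bottle, 44 mm diameter, 120 mm high; leave alone; origin at underside centre
- driver: loose screwdriver lying flat, 160 mm long; leave alone
- objective: loose steel microscope objective, 32 mm diameter, 48 mm high; leave alone; origin at underside centre
- jar: loose jar with white cap, 48 mm diameter, 50 mm high; leave alone; origin at underside centre
Mind the look-alikes: they are no part of the job. What is shaped like the tote but orange or pink is not meant.

How it is judged:
On the way, in this order (a step that is already met when the one before it is completed fails the run):
1. the pin is fully down in the gate socket while the tote stands level on the bench (distance between pin_tip and tote_socket below 0.006 m and angle between the z axis of pin and the z axis of tote, either way round below 0.2 rad and angle between tote's own z axis and vertical below 0.1 rad and height (world z) of tote_foot below 0.02 m), for 0.2 s.
2. the tote is lifted clear of the bench with the pin in its gate (distance between pin_tip and tote_socket below 0.006 m and angle between the z axis of pin and the z axis of tote, either way round below 0.2 rad and height (world z) of each of tote_foot, tote above 0.03 m and contact force between the fingers and tote above 2 N), for 0.2 s.
At the end, for the whole second after the job is handed in: Fingers hold the tote (over 2 N), still (30 mm/s), tilted 20 to 46 deg, gate corner over 40 mm above the bench, not leaning on holder, controller or wipes box; pin within 6 mm of the socket bottom and 0.2 rad of its axis; all four spacers at rest within 60 mm of the socket mouth (distance between pin_tip and tote_socket below 0.006 m and angle between the z axis of pin and the z axis of tote, either way round below 0.2 rad and distance between each of spacer0, spacer1, spacer2, spacer3 and tote_gate below 0.06 m and height (world z) of tote_foot above 0.04 m and angle between tote's own z axis and vertical between 0.35 and 0.8 rad and contact force between the fingers and tote above 2 N and linear speed of each of tote, spacer0, spacer1, spacer2, spacer3 below 0.03 m/s and contact force between tote and holder below 0.3 N and contact force between tote and controller below 0.3 N and contact force between tote and wipes_box below 0.3 N); the arm keeps its last pose, push and grip.
It fails at once if a spacer leaves the tote (distance between any of spacer0, spacer1, spacer2, spacer3 and tote above 0.105 m).
It fails at once if a loose bystander is displaced by more than 30 mm (distance of any of cleaner, driver, objective, jar from where it was at the start of the episode above 0.03 m).
It also fails if it takes over 58 s, if anything falls off the work surface, if the arm or the gripper's body presses on something with over 40 N, if the wrist force passes 120 N, or if a joint passes its speed limit or range.

## Robot

A 6-joint arm with a two-finger parallel gripper is mounted at the origin on the work surface. World frame = base frame: x ahead of the robot, y to its left, z up, the work surface at z = 0. Lengths are in m, angles in rad, forces in N, time in s.
With the tool pointing down it reaches from about 0.35 to 0.975 m from the base axis. Payload 4.9 kg.
Tool frame: the origin (TCP) lies on the centre line of the jaws, within the pads' length; the fingertips stand ahead of it and the grasp point (between the pads) is the TCP (manip.tip_extent is the z of the fingertips in the tool frame, in m); z points along the fingers, y is the line along which they close (so a half turn about z gives the same grasp; the last joint's range is limited). The gripper opens to 85 mm and grips with 20 to 120 N. Pads are 22 mm wide; open, the fingers measure 114 mm over their backs; the gripper's body (76 mm by 85 mm) begins 54 mm behind the grasp point. The pads swing forward as they close: fully open they stand 13 mm farther back than shut.
Start: joints at [-1.279, 0.053, 1.613, -0, 1.476, -0.119], TCP at [0.25, -0.573, 0.25] pointing down, gripper open.
Joint ranges: [-3.01, 3.01], [-1.01, 2.22], [0.06, 2.58], [-1.02, 4.17], [0.09, 2.62], [-3.14, 3.14]. Speed limits (rad/s): [2.57, 2.57, 3.14, 3.14, 3.14, 3.14].

## Interface

Orientations are given as a unit quaternion [w, x, y, z].
In Python, from plant import manip gives the robot as it stands. The module is installed in compiled form; this text tells all that it offers.
- The arm moves only by the tool inch_along, called as name(argument=value, ...) on one line, values as JSON. Schema: {"type":"object","properties":{"segments":{"type":"array","items":{"type":"array","items":{"type":"number"},"minItems":7,"maxItems":7},"minItems":1,"maxItems":5},"only":{"type":"string"},"quiet":{"type":"boolean"},"lines":{"type":"string"}},"required":["segments"],"additionalProperties":false}. segments is a list of rows, 1 to 5 of them, each of 7 numbers: the opening from 0.0 (shut) to 1.0 (fully open), then dx, dy, dz in shares of the most that a row can go, 1 being 62.5 mm, then a rotation vector rx, ry, rz in shares of pi rad (1.0 is pi rad); each row shifts and turns the commanded pose from where the row before left it, along the tool's axes as they then stand; what a row does not reach is not made up. A row lasts 1/8 s, in which the tool goes at most 0.0625 m and 0.188 rad, less where a joint would pass 70% of its speed; a pose out of reach is approached as far as the arm can. The fingers move at their own pace and stop on an object; the grip force is fixed at half the most. Time passes only in rows, so rows that do not move let the fingers close. The tool returns the time, the measured TCP pose, the force, the opening and the grip force at its end. only (a regular expression) keeps the lines of the reply that match it, lines (a string "A,B") keeps lines A to B, and quiet returns only ok. Shift and turn numbers lie between -1 and 1, and a call with a number outside is refused. Input that does not fit is refused with a message, and nothing moves.
- manip.state(): the state, without advancing time (a new reading comes with each control period).
- manip.grab_frame(name): name is "side" or "top"; returns (picture, depth): 480x640x3 uint8, red, green, blue; 480x640 float32, m along the optical axis (not along the pixel's ray), 0 where there is no reading.
- manip.camera_params(name): a dict with "intrinsics" (3x3 intrinsics, pixels), "k1" (the pictures are not rectified: a ray, as slopes to the right and down, at radius r is drawn at 1 + k1 r^2 times it, then the intrinsics apply), "xyz" and "orientation" of the camera in the world. Camera axes: x right, y down, z forward; pixel columns grow to the right and rows downward; lengths in m; the calibration is good to about 2 mm. A picture is of the moment at which its call begins. camera_params takes no time and is no camera call.
- manip.job_done(): hands the job in; it is judged then, once.
Trained networks look in the newest picture that a camera, given by its name, has taken for a name from the list of things; names that differ only in an ending like _2 or _b are one class to them, and where a whole thing is asked for, a point or a joint stands for the part that bears it (a point fixed in the world has none). Each returns a list of dicts, best first, with "conf" (0 to 1); they miss things now and then, are a little off and sometimes report something else, mostly with a low value. They report only what shows in the picture. A call takes as long as a camera call. They do not tell look-alikes from the thing itself.
- manip.look_for(camera, query): "extent" ([left, top, right, bottom] in pixels, round what is visible of it).
- manip.outline_of(camera, query): "region" (480x640 bool, what is visible of it) and "extent" ([left, top, right, bottom] in pixels, round what is visible of it).
- manip.mark_of(camera, query): "centre" ([row, column] in pixels: a listed point, or the origin of a listed thing).
The state is a dict: "time": time; "joint_pos": joint angles; "joint_vel": joint speeds; "joint_efforts": joint torques, N m; "tool_pos": TCP position; "tool_rot": TCP orientation; "contact_force": force on the tool from outside, world axes, zero at the start; "ft_torque": the same for the moment, N m; "gripper_width": opening from 0.0 (shut) to 1.0 (fully open); "grasp_force": force on a finger pad.
Only numpy, scipy, OpenCV 4.12 (cv2) and the standard library are available. Lean on these libraries where they do the work, as an engineer would, in place of code of your own. Each camera call takes 0.05 s, during which the arm holds its last target. There are 200 camera calls.

## Working session

There is one attempt and no reset: what is moved stays moved. The work goes in short steps, Python scripts to look and compute and a tool call to move; the robot and the scene stay as the last step left them, time stands still between calls to the robot, and variables do not carry over. Pictures are saved under pics/ and viewed, at most 10 in all, crops included, and the job is handed in when it is done.

```bash
mkdir -p pics; cat > h.py <<'E'
import numpy as np, cv2
from scipy.spatial.transform import Rotation as R
from plant import manip
def Rq(q): return R.from_quat([q[1],q[2],q[3],q[0]])
def cam(n):
    p=manip.camera_params(n); return np.array(p["intrinsics"]),p["k1"],np.array(p["xyz"]),Rq(p["orientation"])
def ray(n,u,v):
    K,k1,t,r=cam(n); d=cv2.undistortPoints(np.array([[[u,v]]],float),K,np.array([k1,0,0,0.]))[0,0]
    return t,r.apply([d[0],d[1],1])
def atz(n,u,v,z):
    t,d=ray(n,u,v); return t+d*(z-t[2])/d[2]
def atd(n,u,v,D):
    t,d=ray(n,u,v); return t+d*D[int(round(v)),int(round(u))]
def proj(n,P):
    K,k1,t,r=cam(n); c=r.inv().apply(np.atleast_2d(P)-t); return cv2.projectPoints(c,np.zeros(3),np.zeros(3),K,np.array([k1,0,0,0.]))[0][:,0]
def save(n,name):
    im,D=manip.grab_frame(n); cv2.imwrite(f"pics/{name}.png",im[:,:,::-1]); np.save(f"{n}_D.npy",D); return im,D
E
python3 - <<'E'
from h import *
np.set_printoptions(precision=3,suppress=True)
print(manip.tip_extent, {k:v for k,v in manip.state().items() if k in("tool_pos","tool_rot","time")})
for n in("top","side"):
    im,D=save(n,n+"0"); print(n,manip.camera_params(n))
    for q in("tote_gate","tote_bail","tote","pin_grip","pin","holder"):
        for m in manip.mark_of(n,q): 
            r,c=m["centre"]; print(q,round(m["conf"],2),[round(r),round(c)],atd(n,c,r,D) if 0<=r<479 and 0<=c<639 else "")
E
```

```text
0.019 {'time': 0.0, 'tool_pos': array([ 0.249, -0.572,  0.249]), 'tool_rot': array([-0.001,  0.979,  0.204, -0.   ])}
top {'intrinsics': array([[579.808,   0.   , 316.921],
       [  0.   , 579.808, 233.689],
       [  0.   ,   0.   ,   1.   ]]), 'k1': 0.029622152966933428, 'xyz': array([0.361, 0.027, 1.518]), 'orientation': array([ 0.042, -0.696,  0.715, -0.048])}
tote_gate 0.85 [293, 364] [ 0.396 -0.106  0.023]
tote_gate 0.83 [278, 251] [0.441 0.184 0.022]
tote_gate 0.66 [352, 171] [0.259 0.392 0.003]
tote_bail 0.88 [306, 334] [ 0.366 -0.025  0.1  ]
tote_bail 0.71 [246, 240] [0.514 0.2   0.117]
tote_bail 0.67 [348, 194] [0.276 0.311 0.118]
tote 0.89 [303, 336] [ 0.372 -0.028  0.119]
tote 0.78 [251, 246] [0.513 0.196 0.026]
tote 0.6 [346, 205] [0.275 0.301 0.024]
tote 0.58 [232, 248] [0.562 0.191 0.02 ]
pin_grip 0.7 [176, 402] [ 0.69  -0.208  0.071]
pin_grip 0.57 [230, 404] [ 0.546 -0.202  0.102]
pin 0.64 [233, 403] [ 0.54  -0.203  0.084]
holder 0.69 [236, 402] [ 0.54  -0.209  0.022]
holder 0.37 [218, 133] [0.597 0.469 0.085]
side {'intrinsics': array([[471.879,   0.   , 324.972],
 
[... 217 characters left out ...]
1] [0.437 0.185 0.015]
tote_gate 0.68 [343, 492] [0.26  0.391 0.021]
tote_gate 0.63 [226, 352] [0.454 0.014 0.111]
tote_gate 0.22 [187, 271] [ 0.585 -0.38   0.024]
tote_bail 0.83 [281, 351] [0.524 0.211 0.114]
tote_bail 0.73 [295, 474] [0.281 0.317 0.101]
tote_bail 0.71 [212, 375] [ 0.376 -0.021  0.116]
tote_bail 0.38 [429, 359] [0.619 0.53  0.078]
tote 0.96 [250, 373] [0.397 0.033 0.035]
tote 0.85 [312, 350] [0.524 0.214 0.021]
tote 0.55 [321, 464] [0.285 0.315 0.02 ]
pin_grip 0.63 [318, 348] [0.539 0.242 0.035]
pin_grip 0.49 [196, 295] [ 0.549 -0.201  0.09 ]
pin 0.6 [219, 293] [ 0.562 -0.18   0.028]
holder 0.95 [217, 296] [ 0.549 -0.192  0.023]
holder 0.28 [196, 297] [ 0.543 -0.2    0.09 ]
```

View pics/top0.png

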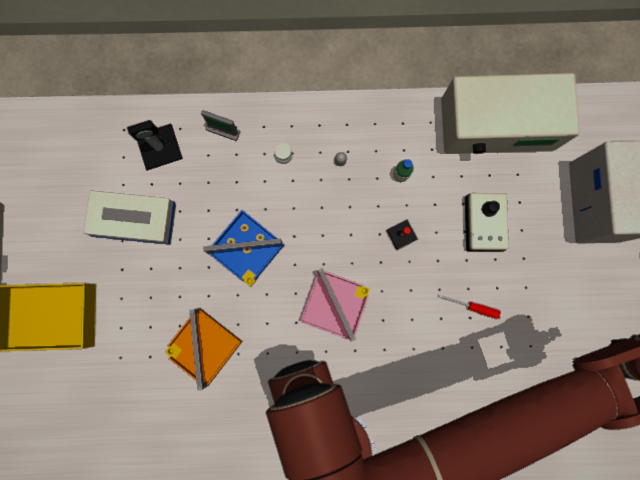

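View pics/side0.png

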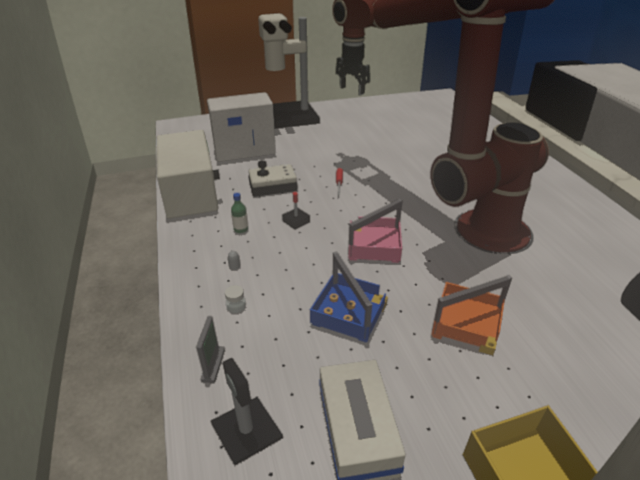

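```bash
python3 - <<'E'
from h import *
np.set_printoptions(precision=4,suppress=True)
def blob(n,lo,hi,box,z0,z1):
    im=cv2.imread(f"pics/{n}0.png"); D=np.load(f"{n}_D.npy"); hsv=cv2.cvtColor(im,cv2.COLOR_BGR2HSV)
    m=cv2.inRange(hsv,lo,hi); P=[]; px=[]
    for v in range(box[1],box[3]):
        for u in range(box[0],box[2]):
            if m[v,u] and D[v,u]>0:
                p=atd(n,u,v,D)
                if z0<p[2]<z1: P.append(p); px.append((u,v))
    return np.array(P),np.array(px)
for n,bp,bt in(("top",(385,210,425,255),(195,200,295,295)),("side",(280,180,312,230),(305,250,390,340))):
    P,px=blob(n,(0,130,60),(8,255,255),bp,.05,.12); print(n,"head",len(P),P.mean(0),px.mean(0),P[:,2].max(), np.median(P[P[:,2]>P[:,2].max()-.006],axis=0))
    P,px=blob(n,(20,130,90),(32,255,255),bt,.012,.035); 
    print(" yellow",len(P),P.mean(0),P.min(0),P.max(0),px.mean(0))
    P,px=blob(n,(0,0,30),(179,90,255),bt,.106,.13); c=P.mean(0); w=np.linalg.svd(P[:,:2]-c[:2])[2][0]; s=(P[:,:2]-c[:2])@w
    print(" bail",len(P),c,"dir",w,np.degrees(np.arctan2(w[1],w[0])),s.min(),s.max(), c[:2]+w*(s.min()+s.max())/2)
a=cv2.imread("pics/top0.png"); x=cv2.resize(a[195:300,190:300],None,fx=3.6,fy=4,interpolation=cv2.INTER_CUBIC); y=cv2.resize(a[205:260,375:430],(396,420),interpolation=cv2.INTER_CUBIC)
cv2.imwrite("pics/crop.png",np.hstack([x,y]))
E
```

```text
top head 40 [ 0.5458 -0.207   0.0976] [405.8 230.2] 0.10384879388283585 [ 0.5459 -0.2092  0.1002]
 yellow 189 [0.4865 0.1924 0.0255] [0.4241 0.1515 0.0127] [0.5791 0.2421 0.0348] [247.6243 260.7566]Traceback (most recent call last):
  File "<stdin>", line 16, in <module>
  File "<stdin>", line 9, in blob
  File "h.py", line 13, in atd
    t,d=ray(n,u,v); return t+d*D[int(round(v)),int(round(u))]
        ~~~^^^^^^^
  File "h.py", line 8, in ray
    K,k1,t,r=cam(n); d=cv2.undistortPoints(np.array([[[u,v]]],float),K,np.array([k1,0,0,0.]))[0,0]
             ~~~^^^
  File "h.py", line 6, in cam
    p=manip.camera_params(n); return np.array(p["intrinsics"]),p["k1"],np.array(p["xyz"]),Rq(p["orientation"])
ValueError: time passes only in moves, steps and waits
```

```bash
sed -i 's/^def cam(n):/import functools\n@functools.lru_cache\ndef cam(n):/' h.py
cat > m.py <<'E'
from h import *
np.set_printoptions(precision=4,suppress=True)
def blob(n,lo,hi,box,z0,z1,f):
    im=cv2.imread(f); D=np.load(f"{n}_D.npy"); hsv=cv2.cvtColor(im,cv2.COLOR_BGR2HSV)
    m=cv2.inRange(hsv,lo,hi); P=[]; px=[]
    for v in range(box[1],box[3]):
        for u in range(box[0],box[2]):
            if m[v,u] and D[v,u]>0:
                p=atd(n,u,v,D)
                if z0<p[2]<z1: P.append(p); px.append((u,v))
    return np.array(P),np.array(px)
def bail(n,f,bt):
    P,px=blob(n,(0,0,30),(179,110,255),bt,.106,.13,f); c=P.mean(0); w=np.linalg.svd(P[:,:2]-c[:2])[2][0]; s=(P[:,:2]-c[:2])@w
    print(" bail",len(P),c,"dir",np.degrees(np.arctan2(w[1],w[0])),s.min(),s.max(), c[:2]+w*(s.min()+s.max())/2)
E
python3 - <<'E'
from m import *
for n,bp,bt,by in(("top",(385,210,425,255),(195,200,295,295),(240,266,262,292)),("side",(280,180,312,230),(305,250,390,340),(368,288,388,308))):
    f=f"pics/{n}0.png"
    P,px=blob(n,(0,130,60),(8,255,255),bp,.05,.12,f); print(n,"head",len(P),P.mean(0),px.mean(0),px.min(0),px.max(0),atz(n,*px.mean(0),.09))
    P,px=blob(n,(20,130,90),(32,255,255),by,.005,.04,f); 
    print(" yellow",len(P),P.mean(0),P.min(0),P.max(0),px.mean(0),atz(n,*px.mean(0),.022))
    bail(n,f,bt)
a=cv2.imread("pics/top0.png"); x=cv2.resize(a[195:300,190:300],(396,420),interpolation=cv2.INTER_CUBIC); y=cv2.resize(a[205:260,375:430],(396,420),interpolation=cv2.INTER_CUBIC)
cv2.imwrite("pics/crop.png",np.hstack([x,y]))
E
```

```text
top head 40 [ 0.5458 -0.207   0.0976] [405.8 230.2] [403 227] [409 233] [ 0.5468 -0.2083  0.09  ]
 yellow 117 [0.4428 0.1911 0.0208] [0.4222 0.1756 0.0054] [0.4629 0.2088 0.0333] [248.547  277.7692] [0.4428 0.1909 0.022 ]
 bail 401 [0.5189 0.1973 0.1157] dir -85.46955631727467 -0.09334733403824137 0.09454424643203523 [0.5189 0.1968]
side head 12 [ 0.5477 -0.2051  0.0945] [294.6667 194.0833] [293 192] [296 201] [ 0.5461 -0.2123  0.09  ]
 yellow 47 [0.448  0.1896 0.0208] [0.426  0.1781 0.0132] [0.4589 0.2011 0.0245] [377.1277 298.4043] [0.4486 0.1908 0.022 ]
 bail 444 [0.5223 0.2064 0.1139] dir 94.66722629556915 -0.10573321673148744 0.08782518502253095 [0.5231 0.1975]
```

View pics/crop.png

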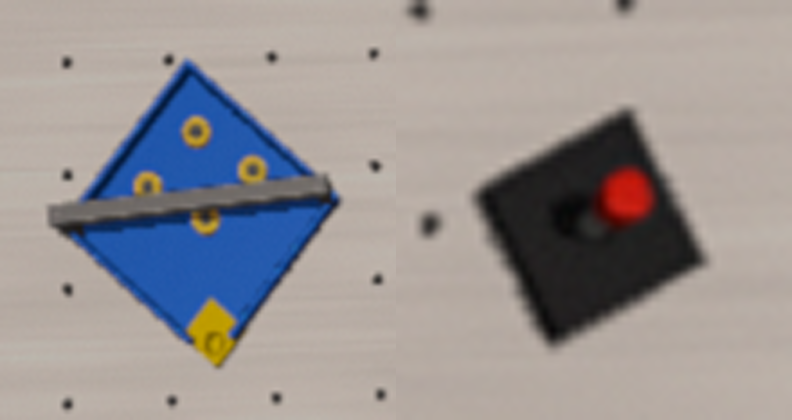

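Meant tote is the blue one (top image 245,247): four brass discs, yellow corner at (249,279). The pink one (335,305) and the orange one (204,348) are look-alikes. The pin's red head is at (406,230) in the black holder, and the crop confirms both.

The manual's scale: shifts go in shares of 62.5 mm and turns go in shares of pi rad. Converting my numbers, 0.052 m is 0.832, -0.0267 m is -0.4272.

```bash
cat >> h.py <<'E'
def delta(P,yaw=None,verbose=True):
    s=manip.state(); r=Rq(s["tool_rot"]); y=r.as_matrix()[:,1]; y0=np.degrees(np.arctan2(y[1],y[0]))
    print("tool delta",r.inv().apply(np.array(P)-s["tool_pos"]).round(4),"y-yaw",y0.round(2),"rz",None if yaw is None else round(-np.radians((yaw-y0+90)%180-90),3))
E
```

inch_along(segments=[[1,0.832,-0.4272,0,0,0,0],[1,0.832,-0.4272,0,0,0,0],[1,0.832,-0.4272,0,0,0,0],[1,0.832,-0.4272,0,0,0,0],[1,0.832,-0.4272,0,0,0,0]])

```text
time: 1.32
tool_pos: [0.4356, -0.3452, 0.2506]
tool_rot: [0.0, 0.979, 0.204, 0.0]
contact_force: [1.5, -0.7, -0.9]
gripper_width: 0.998
grasp_force: 0.0
```

inch_along(segments=[[1,0.832,-0.4272,0,0,0,0],[1,0.832,-0.4272,0,0,0,0],[1,0.832,-0.4272,0,0,0,0],[1,0,0,0,0,0,0.0525],[1,0,0,0,0,0,0.0525]])

```text
time: 1.95
tool_pos: [0.5462, -0.21, 0.2503]
tool_rot: [0.0, 0.999, 0.039, -0.0]
contact_force: [-0.1, -1.0, 0.2]
gripper_width: 1.001
grasp_force: 0.0
```

inch_along(segments=[[1,0,0,0,0,0,0]])

```text
time: 2.08
tool_pos: [0.5458, -0.2108, 0.2503]
tool_rot: [0.0, 0.999, 0.042, 0.0]
contact_force: [-0.3, -0.5, 0.6]
gripper_width: 0.997
grasp_force: 0.0
```

```bash
python3 -c "
from h import *
delta([.5465,-.209,.084],-85.5)
print(atz('top',249.2,280.75,.022))"
```

```text
tool delta [ 0.0008 -0.0018  0.1663] y-yaw -85.23 rz 0.005
[0.43507633 0.18933593 0.022     ]
```

Scaled: 0.056 m is 0.896, 0.055 m is 0.88.

inch_along(segments=[[1,0,-0.016,0.88,0,0,0],[1,0,-0.016,0.88,0,0,0],[1,0,0,0.896,0,0,0],[1,0,0,0,0,0,0],[0,0,0,0,0,0,0]])

```text
time: 2.7
tool_pos: [0.5467, -0.2099, 0.0866]
tool_rot: [0.001, 0.999, 0.041, 0.001]
contact_force: [0.4, -0.4, 1.0]
gripper_width: 0.818
grasp_force: 0.0
```

inch_along(segments=[[0,0,0,0,0,0,0],[0,0,0,0,0,0,0],[0,0,0,0,0,0,0],[0,0,0,0,0,0,0]])

```text
time: 3.2
tool_pos: [0.5464, -0.209, 0.0859]
tool_rot: [0.0, 0.999, 0.04, 0.001]
contact_force: [-0.7, 2.2, 5.6]
gripper_width: 0.169
grasp_force: 58.4
```

Scaled: -0.058 m is -0.928, -0.055 m is -0.88.

inch_along(segments=[[0,0,0,-0.88,0,0,0],[0,0,0,-0.88,0,0,0],[0,0,0,-0.88,0,0,0],[0,-0.176,-0.928,0,0,0,0],[0,-0.176,-0.928,0,0,0,0]])

```text
time: 3.82
tool_pos: [0.5141, -0.0945, 0.2504]
tool_rot: [0.0, 0.999, 0.04, 0.001]
contact_force: [0.8, 0.8, -0.7]
gripper_width: 0.168
grasp_force: 59.0
```

inch_along(segments=[[0,-0.176,-0.928,0,0,0,0],[0,-0.176,-0.928,0,0,0,0],[0,-0.176,-0.928,0,0,0,0],[0,-0.176,-0.928,0,0,0,0],[0,-0.176,-0.928,0,0,0,0]])

```text
time: 4.45
tool_pos: [0.4351, 0.191, 0.2493]
tool_rot: [0.0, 0.999, 0.04, 0.0]
contact_force: [0.5, 0.4, -0.9]
gripper_width: 0.166
grasp_force: 59.0
```

inch_along(segments=[[0,0,0,0,0,0,0],[0,0,0,0,0,0,0],[0,0,0,0,0,0,0]])

```text
time: 4.82
tool_pos: [0.4364, 0.1883, 0.2492]
tool_rot: [0.0, 0.999, 0.039, -0.0]
contact_force: [0.4, 0.7, -0.4]
gripper_width: 0.167
grasp_force: 59.1
```

```bash
python3 - <<'E'
from m import *
save("side","side1"); im,D=save("top","top1")
delta([.4355,.19,.12],-85.5)
for n in("top","side"):
    for q in("pin_tip","pin","tote_gate","pin_grip"): print(n,q,[(round(m["conf"],2),m["centre"]) for m in manip.mark_of(n,q)][:3])
t=manip.state()["tool_pos"]
print(proj("side",[t,t-[0,0,.08],[.4355,.19,.022]]))
a=cv2.imread("pics/side1.png"); b=cv2.imread("pics/top1.png")
cv2.imwrite("pics/c1.png",np.hstack([cv2.resize(a[200:330,320:420],(400,520),interpolation=cv2.INTER_CUBIC),cv2.resize(b[190:300,190:290],(400,520),interpolation=cv2.INTER_CUBIC)]))
E
```

```text
tool delta [-0.0008 -0.0019  0.1292] y-yaw -85.51 rz -0.0
top pin_tip [(0.32, [219.3, 133.3]), (0.21, [248.6, 247.8])]
top pin []
top tote_gate [(0.83, [293.3, 360.8]), (0.8, [352.5, 171.0])]
top pin_grip []
side pin_tip [(0.58, [250.2, 385.5])]
side pin [(0.59, [246.4, 382.7])]
side tote_gate [(0.68, [296.8, 382.4]), (0.61, [344.1, 487.8])]
side pin_grip [(0.66, [218.3, 391.3])]
[[390.033  217.0816]
 [386.9345 247.6258]
 [382.1456 297.051 ]]
```

View pics/c1.png

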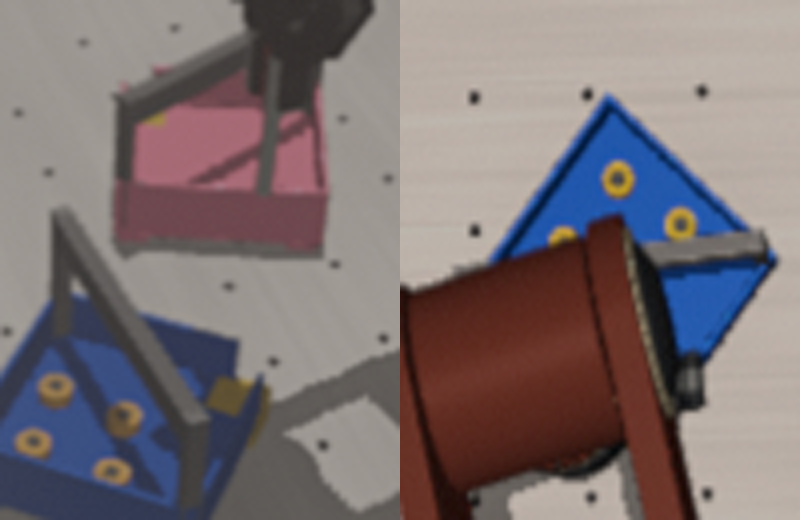

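Scaled: 0.06 m is 0.96, -0.001 m is -0.016.

inch_along(segments=[[0,-0.016,-0.016,0.96,0,0,0],[0,0,0,0.96,0,0,0],[0,0,0,0,0,0,0],[0,0,0,0,0,0,0],[0,0,0,0,0,0,0]])

```text
time: 5.95
tool_pos: [0.4372, 0.1909, 0.133]
tool_rot: [-0.001, 0.999, 0.04, 0.003]
contact_force: [0.9, -0.1, 0.1]
gripper_width: 0.168
grasp_force: 59.1
```

```bash
python3 - <<'E'
from m import *
save("side","side2")
for _ in range(3): print(manip.state()["tool_pos"])
delta([.4355,.19,.12],-85.5)
for q in("pin_tip","tote_gate","pin_grip"): print(q,[(round(m["conf"],2),m["centre"]) for m in manip.mark_of("side",q)][:3])
t=manip.state()["tool_pos"]
print(proj("side",[t,t-[0,0,.08],[.4355,.19,.022]]))
a=cv2.imread("pics/side2.png"); b=cv2.imread("pics/side0.png")
f=lambda a:cv2.resize(a[255:320,350:400],(400,520),interpolation=cv2.INTER_CUBIC)
cv2.imwrite("pics/c2.png",np.hstack([f(a),f(b)]))
E
```

```text
[0.437  0.1909 0.1327]
[0.437  0.1909 0.1327]
[0.437  0.1909 0.1327]
tool delta [-0.0016  0.0008  0.0126] y-yaw -85.37 rz 0.002
pin_tip [(0.59, [290.5, 380.3])]
tote_gate [(0.95, [298.4, 380.1]), (0.79, [226.1, 350.5]), (0.71, [344.2, 489.5])]
pin_grip [(0.58, [261.2, 385.0]), (0.33, [305.7, 351.2])]
[[385.8235 261.6012]
 [383.0404 288.1927]
 [382.1456 297.051 ]]
```

View pics/c2.png

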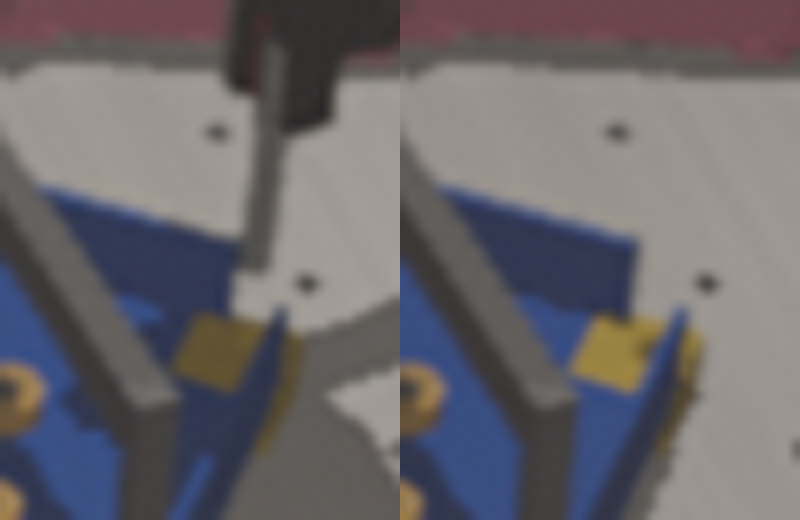

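inch_along(segments=[[0,-0.024,0.008,0.16,0,0,0],[0,0,0,0.16,0,0,0],[0,0,0,0.096,0,0,0],[0,0,0,0,0,0,0],[0,0,0,0,0,0,0]])

```text
time: 6.78
tool_pos: [0.4335, 0.1897, 0.1033]
tool_rot: [0.0, 0.999, 0.04, -0.0]
contact_force: [0.2, 0.6, 0.3]
gripper_width: 0.169
grasp_force: 59.3
```

inch_along(segments=[[0,0,0,0.048,0,0,0],[0,0,0,0.048,0,0,0],[0,0,0,0,0,0,0]])

```text
time: 7.15
tool_pos: [0.4337, 0.19, 0.0973]
tool_rot: [-0.0, 0.999, 0.04, 0.0]
contact_force: [0.1, 1.7, -0.2]
gripper_width: 0.168
grasp_force: 59.2
```

inch_along(segments=[[0,0,0,0.048,0,0,0],[0,0,0,0.048,0,0,0],[0,0,0,0,0,0,0]])

```text
time: 7.52
tool_pos: [0.4333, 0.1895, 0.0909]
tool_rot: [0.0, 0.999, 0.04, -0.0]
contact_force: [1.1, 1.5, -0.3]
gripper_width: 0.169
grasp_force: 59.2
```

Scaled: 0.003 m is 0.048, 0.002 m is 0.032.

inch_along(segments=[[0,0,0,0.048,0,0,0],[0,0,0,0.032,0,0,0],[0,0,0,0,0,0,0]])

```text
time: 7.9
tool_pos: [0.4333, 0.1895, 0.0859]
tool_rot: [0.0, 0.999, 0.04, -0.0]
contact_force: [0.9, -0.2, -1.2]
gripper_width: 0.17
grasp_force: 59.1
```

inch_along(segments=[[0,0,0,0.032,0,0,0],[0,0,0,0,0,0,0]])

```text
time: 8.15
tool_pos: [0.4334, 0.1896, 0.0842]
tool_rot: [0.0, 0.999, 0.04, -0.0]
contact_force: [1.1, 0.0, -0.2]
gripper_width: 0.168
grasp_force: 59.1
```

inch_along(segments=[[0,0,0,0.016,0,0,0],[0,0,0,0,0,0,0]])

```text
time: 8.4
tool_pos: [0.4338, 0.1897, 0.084]
tool_rot: [0.0, 0.999, 0.04, 0.0]
contact_force: [-1.0, 0.2, 4.6]
gripper_width: 0.169
grasp_force: 59.6
```

```bash
python3 - <<'E'
from m import *
save("side","side3")
a=cv2.imread("pics/side3.png")
cv2.imwrite("pics/c3.png",cv2.resize(a[240:340,310:400],(540,600),interpolation=cv2.INTER_CUBIC))
E
```

```text
(no output)
```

View pics/c3.png

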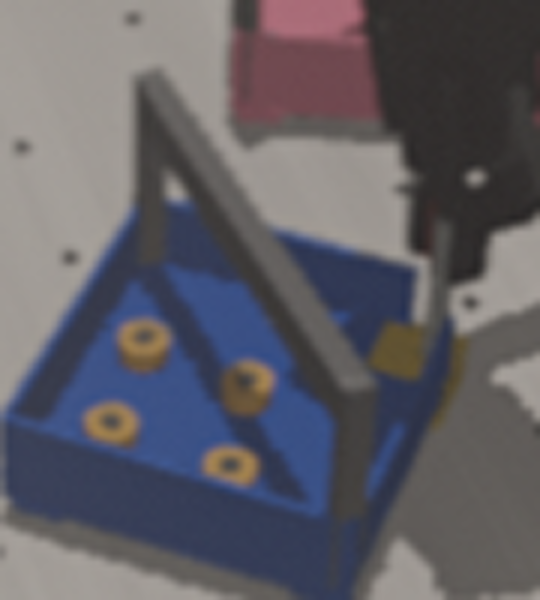

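The pin stands in the socket (crop ~435,330). The floor contact height matches the full depth. Next I release it and rise.

inch_along(segments=[[1,0,0,0,0,0,0],[1,0,0,0,0,0,0],[1,0,0,0,0,0,0],[1,0,0,0,0,0,0],[1,0,0,0,0,0,0]])

```text
time: 9.07
tool_pos: [0.4334, 0.1897, 0.0832]
tool_rot: [0.0, 0.999, 0.04, -0.0]
contact_force: [0.1, -0.3, 0.9]
gripper_width: 1.002
grasp_force: 0.0
```

inch_along(segments=[[1,0,0,-0.48,0,0,0],[1,0,0,-0.88,0,0,0],[1,0,0,-0.88,0,0,0],[1,0,0,0,0,0,0.0573],[1,0,0,0,0,0,0.0573]])

```text
time: 9.7
tool_pos: [0.434, 0.1899, 0.2247]
tool_rot: [-0.0, 0.99, -0.142, 0.001]
contact_force: [0.6, -0.6, -1.7]
gripper_width: 1.002
grasp_force: 0.0
```

```bash
python3 - <<'E'
from m import *
save("side","side4"); print(manip.state()["joint_pos"]); bail("side","pics/side4.png",(305,250,390,340)); delta([.519,.197,.105],4.5)
print(manip.mark_of("side","pin_grip"),proj("side",[.4345,.19,.082]))
a=cv2.imread("pics/side4.png")
cv2.imwrite("pics/c4.png",cv2.resize(a[240:340,310:400],(540,600),interpolation=cv2.INTER_CUBIC))
E
```

```text
[ 0.2551 -0.3076  1.9848  0.      1.4632  2.1146]
 bail 442 [0.5214 0.206  0.1139] dir 95.18925179313975 -0.10470448963489934 0.08770989034906185 [0.5222 0.1976]
tool delta [ 0.0797 -0.0312  0.119 ] y-yaw -106.54 rz 1.204
[{'centre': [276.4, 382.1], 'conf': 0.48}, {'centre': [222.3, 295.1], 'conf': 0.47}, {'centre': [428.1, 358.2], 'conf': 0.24}] [[384.5623 277.9054]]
```

View pics/c4.png

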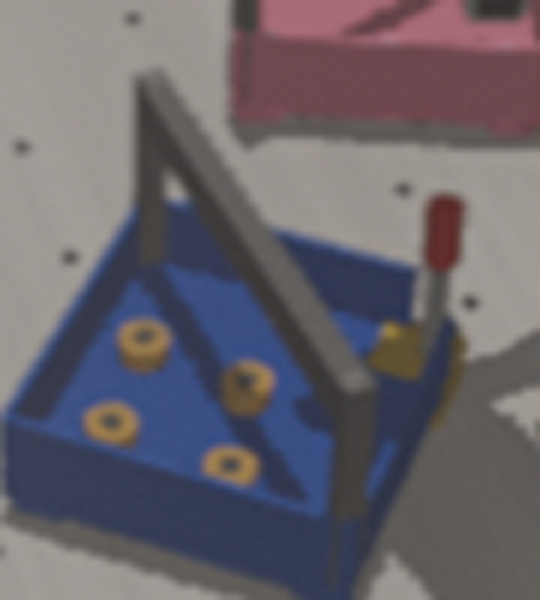

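Scaled: 0.039 m is 0.624, -0.0155 m is -0.248, -0.176 rad / 3.1416 = -0.056.

inch_along(segments=[[1,0.624,-0.248,0,0,0,0],[1,0.624,-0.248,0,0,0,0],[1,0,0,0,0,0,-0.056],[1,0,0,0,0,0,-0.056],[1,0,0,0,0,0,-0.056]])

```text
time: 10.42
tool_pos: [0.5169, 0.198, 0.2227]
tool_rot: [0.0, 0.992, 0.129, -0.001]
contact_force: [-0.6, -0.2, 0.3]
gripper_width: 1.005
grasp_force: 0.0
```

inch_along(segments=[[1,0,0,0,0,0,-0.056],[1,0,0,0,0,0,-0.056],[1,0,0,0,0,0,-0.056],[1,0,0,0,0,0,-0.056],[1,0,0,0,0,0,-0.056]])

```text
time: 11.05
tool_pos: [0.5168, 0.198, 0.2229]
tool_rot: [-0.0, 0.842, 0.539, -0.0]
contact_force: [-0.5, 0.0, -0.8]
gripper_width: 1.003
grasp_force: 0.0
```

inch_along(segments=[[1,0,0,0,0,0,-0.056],[1,0,0,0,0,0,-0.056],[1,0,0,0,0,0,-0.056],[1,0,0,0,0,0,0],[1,0,0,0,0,0,0]])

```text
time: 11.68
tool_pos: [0.5169, 0.198, 0.2231]
tool_rot: [-0.0, 0.676, 0.736, -0.0]
contact_force: [0.5, 0.5, -0.1]
gripper_width: 1.0
grasp_force: 0.0
```

```bash
python3 -c "
from h import *
delta([.518,.1965,.105],4.6); print(manip.state()['joint_pos'])"
```

```text
tool delta [-0.0016  0.001   0.1181] y-yaw 4.86 rz 0.005
[ 2.31348542e-01 -9.93497977e-02  1.80813050e+00  3.83013294e-05
  1.43312898e+00  1.46496397e-01]
```

Scaled: 0.05 m is 0.8, 0.018 m is 0.288.

inch_along(segments=[[1,-0.024,0.016,0.8,0,0,0],[1,0,0,0.8,0,0,0],[1,0,0,0.288,0,0,0],[1,0,0,0,0,0,0],[1,0,0,0,0,0,0]])

```text
time: 12.3
tool_pos: [0.5198, 0.197, 0.1078]
tool_rot: [0.001, 0.676, 0.737, 0.002]
contact_force: [0.2, 0.7, 0.4]
gripper_width: 1.0
grasp_force: 0.0
```

inch_along(segments=[[0,0,0,0,0,0,0],[0,0,0,0,0,0,0],[0,0,0,0,0,0,0],[0,0,0,0,0,0,0],[0,0,0,0,0,0,0]])

```text
time: 12.92
tool_pos: [0.5184, 0.1967, 0.1056]
tool_rot: [0.0, 0.676, 0.737, 0.0]
contact_force: [0.9, -0.2, 1.8]
gripper_width: 0.128
grasp_force: 59.7
```

inch_along(segments=[[0,0,0,0,0,0,0]])

```text
time: 13.05
tool_pos: [0.5184, 0.1967, 0.1056]
tool_rot: [0.0, 0.676, 0.737, 0.0]
contact_force: [1.2, 0.2, 0.4]
gripper_width: 0.13
grasp_force: 59.8
```

Scaled: -0.03 m is -0.48, -0.025 m is -0.4.

inch_along(segments=[[0,0,0,-0.24,0,0,0],[0,0,0,-0.4,0,0,0],[0,0,0,-0.48,0,0,0],[0,0,0,-0.48,0,0,0],[0,0,0,-0.48,0,0,0]])

```text
time: 13.68
tool_pos: [0.5173, 0.1964, 0.2359]
tool_rot: [-0.001, 0.676, 0.737, -0.001]
contact_force: [0.4, 0.7, -4.1]
gripper_width: 0.134
grasp_force: 59.0
```

inch_along(segments=[[0,0,0,-0.48,0,0,0],[0,0,0,-0.32,0,0,0],[0,0,0,-0.16,0,0,0],[0,0,0,0,0,0,0],[0,0,0,0,0,0,0]])

```text
time: 14.3
tool_pos: [0.5175, 0.1965, 0.2936]
tool_rot: [-0.001, 0.676, 0.737, -0.001]
contact_force: [-0.6, 0.1, -3.9]
gripper_width: 0.127
grasp_force: 59.0
```

inch_along(segments=[[0,0,0,0,-0.0191,0,0],[0,0,0,0,-0.0191,0,0],[0,0,0,0,-0.0191,0,0]])

```text
time: 14.68
tool_pos: [0.5174, 0.1965, 0.2935]
tool_rot: [0.06, 0.673, 0.734, 0.066]
contact_force: [0.2, 0.4, -3.7]
gripper_width: 0.129
grasp_force: 59.1
```

Scaled: -0.06 rad / 3.1416 = -0.0191.

inch_along(segments=[[0,0,0,0,-0.0191,0,0],[0,0,0,0,-0.0191,0,0],[0,0,0,0,-0.0191,0,0],[0,0,0,0,-0.0191,0,0],[0,0,0,0,-0.0191,0,0]])

```text
time: 15.3
tool_pos: [0.5171, 0.1964, 0.2931]
tool_rot: [0.16, 0.657, 0.716, 0.174]
contact_force: [-0.6, 0.6, -4.6]
gripper_width: 0.131
grasp_force: 59.1
```

inch_along(segments=[[0,0,0,0,-0.0191,0,0],[0,0,0,0,0,0,0],[0,0,0,0,0,0,0],[0,0,0,0,0,0,0],[0,0,0,0,0,0,0]])

```text
time: 15.92
tool_pos: [0.5183, 0.1966, 0.2954]
tool_rot: [0.18, 0.652, 0.71, 0.196]
contact_force: [0.5, 0.3, -3.9]
gripper_width: 0.13
grasp_force: 59.2
```

inch_along(segments=[[0,0,0,0,0,0,0],[0,0,0,0,0,0,0],[0,0,0,0,0,0,0],[0,0,0,0,0,0,0],[0,0,0,0,0,0,0]])

```text
time: 16.55
tool_pos: [0.5181, 0.1966, 0.2953]
tool_rot: [0.18, 0.652, 0.71, 0.197]
contact_force: [-0.6, 0.4, -4.2]
gripper_width: 0.128
grasp_force: 59.2
```

```bash
python3 - <<'E'
from m import *
save("side","side5"); save("top","top5")
a=cv2.imread("pics/side5.png"); b=cv2.imread("pics/top5.png")
t=manip.state(); r=Rq(t["tool_rot"]); g=t["tool_pos"]+r.apply([0,-.0834,.083]); print(g,proj("side",g),proj("top",g))
f=lambda a:cv2.resize(a,(400,480),interpolation=cv2.INTER_CUBIC)
cv2.imwrite("pics/c5.png",np.hstack([f(a[180:320,300:417]),f(b[190:310,190:290])]))
E
```

```text
[0.4894 0.1941 0.1813] [[365.0494 248.9453]] [[239.3367 254.04  ]]
```

View pics/c5.png

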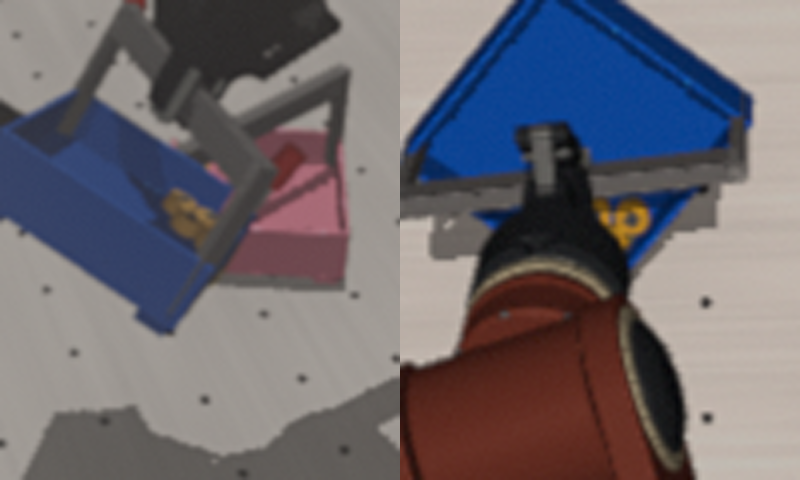

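```bash
python3 - <<'E'
from m import *
t=manip.state(); r=Rq(t["tool_rot"])
for n,box in(("side",(335,225,370,260)),("top",(225,232,262,262))):
    P,px=blob(n,(12,70,50),(32,255,255),box,.12,.30,f"pics/{n}5.png")
    q=r.inv().apply(P-t["tool_pos"]); Q=np.c_[-q[:,1],q[:,0],.105-q[:,2]]  # tote x, y(sign aside), z
    k=(Q[:,2]>.018)&(Q[:,2]<.04); Q=Q[k]; px=px[k]
    d=np.linalg.norm(Q[:,:2]-[.0834,0],axis=1); print(n,len(Q),"x",Q[:,0].min(),Q[:,0].max(),"y",Q[:,1].min(),Q[:,1].max(),"z",np.median(Q[:,2]),"dist max",np.sort(d)[-5:])
    H=np.histogram2d(Q[:,0],Q[:,1],bins=[np.arange(0,.1,.01),np.arange(-.06,.061,.01)])[0]; print(H.astype(int))
    print([(round(m["conf"],2),m["centre"]) for m in manip.mark_of(n,"spacer0")])
    a=cv2.imread(f"pics/{n}5.png"); x0,y0,x1,y1=box; cv2.imwrite(f"z_{n}.png",cv2.resize(a[y0-10:y1+10,x0-10:x1+10],(400,400),interpolation=cv2.INTER_CUBIC))
cv2.imwrite("pics/c6.png",np.hstack([cv2.imread("z_side.png"),cv2.imread("z_top.png")]))
E
```

```text
side 123 x 0.04008447931498272 0.07309281639800085 y -0.025735334632433216 0.020884303995606177 z 0.02890979496546961 dist max [0.0425 0.0427 0.043  0.0431 0.0434]
[[ 0  0  0  0  0  0  0  0  0  0  0  0]
 [ 0  0  0  0  0  0  0  0  0  0  0  0]
 [ 0  0  0  0  0  0  0  0  0  0  0  0]
 [ 0  0  0  0  0  0  0  0  0  0  0  0]
 [ 0  0  0  4 14  9 30  0  3  0  0  0]
 [ 0  0  0  5  7  6 14  9  0  0  0  0]
 [ 0  0  0  2  6 10  1  0  0  0  0  0]
 [ 0  0  0  0  1  2  0  0  0  0  0  0]
 [ 0  0  0  0  0  0  0  0  0  0  0  0]]
[(0.54, [248.3, 359.6]), (0.52, [239.0, 353.9]), (0.46, [184.3, 337.7]), (0.42, [242.4, 353.6])]
top 98 x 0.04241063794618093 0.07324479495186849 y -0.031388467165537365 -0.0028342321231379745 z 0.030559722095568384 dist max [0.0435 0.0439 0.0444 0.0448 0.045 ]
[[ 0  0  0  0  0  0  0  0  0  0  0  0]
 [ 0  0  0  0  0  0  0  0  0  0  0  0]
 [ 0  0  0  0  0  0  0  0  0  0  0  0]
 [ 0  0  0  0  0  0  0  0  0  0  0  0]
 [ 0  0  0  7  2 14  0  0  0  0  0  0]
 [ 0  0  4 16 15  8  0  0  0  0  0  0]
 [ 0  0  1 11 14  1  0  0  0  0  0  0]
 [ 0  0  0  0  5  0  0  0  0  0  0  0]
 [ 0  0  0  0  0  0  0  0  0  0  0  0]]
[(0.46, [244.2, 249.2]), (0.41, [248.5, 237.9])]
```

View pics/c6.png

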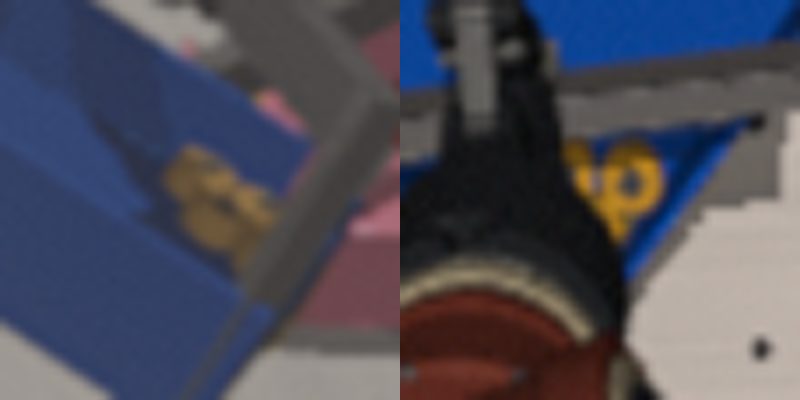

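The upper floor is empty in both views. The brass cluster in the corner reaches at most 45 mm from the socket mouth, the tilt is 31° and the pose is steady, so I am handing in.

```bash
python3 -c "
from plant import manip
print(manip.job_done())"
```

```text
the job is handed in; nothing more can be done
None
```

The job is handed in, and the simulator returned no verdict: the pin is down in the gate socket, and the blue tote is held steady about 13 cm up, tilted 31° with the yellow corner lowest, with all the brass visible in the two views within 45 mm of the socket mouth (the arm hid part of the corner, so I could not count four discs separately).

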